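# Level a bench splash shield, drop its kickstand and hold it upright

### The job

Set up the bench splash shield: first turn the wing knob of its foot screw until the platform sits level, then flip the kickstand on the shield's right side over its top so that it drops down behind. Finally take the shield by its handle, bring it upright and finish while still holding it there, since it would tip over if let go; leave the small vial and the round dish beside it where they stand.

Things in the scene. Friction and masses are not known exactly. Their poses are not given: they have to be found in the camera images.
- stand_base: Fixed grey base plate, 150 mm deep (x) by 300 mm wide (y), 10 mm thick; origin on the worktop, near the plate's middle. Its x axis points away from the robot (to the rear), y to the left, z up; 'front', 'rear', 'left' and 'right' below are along these axes. It varies in place and turns up to 12 degrees.
- platform_top (a point): Top face of the aluminium platform (220 mm wide), over its rocking axle, 40 mm above the worktop. The platform rocks sideways on an axle along the base's x axis; this point's z axis is the platform's normal, so it is vertical when the platform is level.
- platform (a joint): Sideways tilt of the platform, rad: 0 is level, negative is left side low (as it starts, 0.06 to 0.10 rad low). It is geared to the foot-screw knob: platform = 0.08 x foot_knob, and stays where the knob leaves it.
- knob_grip (a point): Centre of the wing of the black foot-screw knob at the platform's front left corner (base x -60, y +135 mm), 75 mm above the worktop. The wing is an upright bar 46 mm long, 13 mm thick, 22 mm high, turning on a vertical axis; this point's y axis runs along the wing: pinch it across its x axis. Below the wing there are 20 mm of free height beside the screw.
- foot_knob (a joint): Turn of the knob, rad, range -1.5 to 0.9; starts between -1.3 and -0.8. Clockwise seen from above increases it and raises the platform's left side; at 0 the platform is level and the wing lies along base y (parallel to the base's front edge). Friction about 0.08 N m; it stays where it is left.
- shield (a joint): Lean of the shield about its hinge, rad: 0 is upright on a level platform, positive leans to the rear; range -0.3 to 0.45, starts on its stop at 0.45. The hinge lies along base y at base x = +20 mm, 52 mm above the worktop (platform level). The shield weighs about 0.45 kg and no friction holds it: let go near upright it tips back or forward.
- shield_handle (a point): Middle of the round handle bar on top of the shield: 14 mm thick, 98 mm long along base y, 200 mm above the hinge (4 mm behind its plane), 33 mm above the shield's top edge. It can be pinched from straight above, across base x, and rolls between the fingers as the shield turns. The shield: a clear panel in an aluminium frame, 210 mm wide, 12 mm thick; z axis along its height.
- kickstand (a joint): Turn of the leg relative to the shield, rad. 0: folded, pointing up and leaning to the front on a stop. Grows as it is pushed to the rear over its top; past about 0.35 (shield leaning back) it drops behind by its weight, and the foot lands on the platform near 2.9. As the shield is raised the foot slides along; with the shield upright the leg hangs on its lower stop, 3.34.
- kickstand_foot (a point): Middle of the kickstand's foot, a black pin 12 mm thick, 34 mm long, jutting to the right (base -y) from the end of a 9 mm steel rod. The pivot is 105 mm from the foot, on the shield's right side, 122 mm right of its middle and 90 mm above its hinge. Folded, the foot stands about as high as the shield's top, 37 mm in front of the pivot; under 1 N moves it.
- vial_mid (a point): Centre of a small loose vial, 16 mm across and 42 mm tall, standing on the worktop to the right of the base: a bystander.
- dish_mid (a point): Centre of a loose round dish, 57 mm across and 14 mm tall, on the worktop to the left of the base: a bystander.

How it is judged:
By the outcome, as a careful person would: the job done as asked, in the order asked, and still so for the second after the job is handed in, while the arm keeps its last pose, push and grip.
It also fails if it takes over 64 s, if anything falls off the work surface, if the arm or the gripper's body presses on something with over 40 N, if the wrist force passes 120 N, or if a joint passes its speed limit or range.

### The arm

A 7-joint arm with a two-finger parallel gripper is mounted at the origin on a cart in front of the work surface, level with it; the furniture and walls round the work are solid. World frame = base frame: x ahead of the robot, y to its left, z up, the work surface at z = 0. Lengths are in m, angles in rad, forces in N, time in s.
With the tool pointing down it reaches from about 0.4 to 0.85 m from the base axis. Payload 10.4 kg.
Tool frame: the origin (TCP) lies on the front face of the gripper's body, between the roots of the fingers; the fingertips stand 73 mm ahead of it and the grasp point (between the pads) lies 54 mm ahead of it; x points along the fingers, y is the direction in which the jaws open and shut, and the axes are right-handed (so a half turn about x gives the same grasp; the last joint's range is limited). The gripper opens to 85 mm and grips with 20 to 120 N. Pads are 22 mm wide; open, the fingers measure 114 mm over their backs; the gripper's body (76 mm by 85 mm) begins 54 mm behind the grasp point. The pads swing forward as they close: fully open they stand 13 mm farther back than shut.
Start: joints at [1.224, 0.332, -0.065, 1.46, 0.022, 1.35, -0.088], TCP at [0.199, -0.593, 0.304] pointing down, gripper open.
Joint ranges: [-2.6, 2.6], [-0.5, 2.12], [-1.47, 1.34], [0.16, 2.42], [-1.27, 4.41], [0.06, 2.06], [-2.6, 2.6]. Speed limits (rad/s): [2.22, 2.22, 2.79, 2.79, 3.14, 3.14, 3.14].

### API

Orientations are given as a unit quaternion [x, y, z, w].
In Python, from workcell import manip gives the robot as it stands. The module is installed in compiled form; this text tells all that it offers.
- The arm moves only by the tool arm_command, never from a script. Its argument "moves" is a list that holds one entry, the list of rows, each a list of 5 numbers: the closure, from 0 (fully open) to 1 (shut), then the shift along the tool's x, y, z in units of 25 mm (1.0 is 25 mm), then the turn about the tool's x in degrees. A call has 1 to 12 rows; each row shifts and turns the commanded pose from where the row before left it, along the tool's axes as they then stand; what a row does not reach is not made up. A row lasts 1/12 s, in which the tool goes at most 41.7 mm and 7.16 degrees, less where a joint would pass 70% of its speed; a pose out of reach is approached as far as the arm can. A call is refused whole if a number of a shift passes 1 or a number of a turn 7.16, either way. A call with a gripper value outside its range is refused whole. The fingers move at their own pace and stop on an object; "force" is the grip in N (left out, the last holds). Time passes only in rows, so rows that do not move let the fingers close. It gives the time, the measured TCP pose, the force and the opening at its end, in the units of the state.
- manip.get_obs(): the state, without advancing time (a new reading comes with each control period).
- manip.camera(name): name is "scene" or "top" or "wrist"; returns the picture (400x640x3 uint8, red, green, blue); there is no depth.
- manip.camera_info(name): a dict with "vfov" (degrees; the focal length in pixels is half the picture's height over the tangent of half this angle, whatever the lens; pixels are square), "cx", "cy" (the principal point, pixels), "pose" (4x4, takes a point from camera to world coordinates). Camera axes: x right, y down, z forward; pixel columns grow to the right and rows downward; lengths in m; the calibration is good to about 2 mm. A picture is of the moment at which its call begins: read the wrist's pose just before it. camera_info takes no time and is no camera call; for the wrist camera it gives the pose at the moment of the call.
- manip.hand_in(): hands the job in, once; it reports no verdict.
Trained networks look in the newest picture that a camera, given by its name, has taken for a name from the list of things; names that differ only in an ending like _2 or _b are one class to them, and where a whole thing is asked for, a point or a joint stands for the part that bears it (a point fixed in the world has none). Each returns a list of dicts, best first, with "confidence" (0 to 1); they miss things now and then, are a little off and sometimes report something else, mostly with a low value. They report only what shows in the picture. A call takes as long as a camera call.
- manip.regions_of(query, camera): "mask" (400x640 bool, what is visible of it) and "rect" ([left, top, right, bottom] in pixels, round what is visible of it).
- manip.pinpoint(query, camera): "pixel" ([row, column] in pixels: a listed point, or the origin of a listed thing).
The state is a dict: "clock": time; "joint_pos": joint angles; "joint_velocities": joint speeds; "tau": joint torques, N m; "position": TCP position; "ee_rot": TCP orientation; "ft_force": force on the tool from outside, world axes, zero at the start; "torque": the same for the moment, N m; "grip_width": opening from 0.0 (shut) to 1.0 (fully open).
Only numpy, scipy, OpenCV 4.12 (cv2) and the standard library are available. Lean on these libraries where they do the work, as an engineer would, in place of code of your own. Each camera call takes 0.05 s, during which the arm holds its last target.

## Working session

There is one attempt and no reset: what is moved stays moved. The work goes in short steps, Python scripts to look and compute and a tool call to move; the robot and the scene stay as the last step left them, time stands still between calls to the robot, and variables do not carry over. Pictures are saved under pics/ and viewed, and the job is handed in when it is done.

Besides the shell and the picture viewer there is one more tool, called after "Request:" as name(argument=value, ...), one argument or row to a line, values as JSON. arm_command: Moves the arm, as the interface text tells. Its arguments: {"type":"object","properties":{"moves":{"type":"array","items":{"type":"array","items":{"type":"array","items":{"type":"number"}}}},"force":{"type":"number"}},"required":["moves"]}

```bash
mkdir -p pics; cat > h.py <<'E'
from workcell import manip
import numpy as np, cv2
from scipy.spatial.transform import Rotation as R
def cam(n,f=None):
    im=np.array(manip.camera(n)); 
    if f: cv2.imwrite('pics/'+f,im[:,:,::-1])
    return im
def ray(n,px):
    i=manip.camera_info(n); f=200/np.tan(np.radians(i['vfov'])/2); T=np.array(i['pose'])
    d=np.array([(px[1]-i['cx'])/f,(px[0]-i['cy'])/f,1.]); d=T[:3,:3]@d
    return T[:3,3],d/np.linalg.norm(d)
def atz(n,px,z):
    o,d=ray(n,px); return o+d*(z-o[2])/d[2]
def tri(rs):
    A=np.zeros((3,3));b=np.zeros(3)
    for o,d in rs:
        P=np.eye(3)-np.outer(d,d);A+=P;b+=P@o
    x=np.linalg.solve(A,b); return x,[np.linalg.norm((np.eye(3)-np.outer(d,d))@(x-o)) for o,d in rs]
def proj(n,p):
    i=manip.camera_info(n); f=200/np.tan(np.radians(i['vfov'])/2); T=np.array(i['pose'])
    c=T[:3,:3].T@(np.array(p)-T[:3,3]); return [i['cy']+f*c[1]/c[2], i['cx']+f*c[0]/c[2]]
def st():
    o=manip.get_obs(); r=R.from_quat(o['ee_rot'])
    print('t',round(o['clock'],2),'p',np.round(o['position'],4),'F',np.round(o['ft_force'],1),'T',np.round(o['torque'],2),'g',round(float(o['grip_width']),3));print(np.round(r.as_matrix(),3)); return o
E
python3 - <<'E'
from h import *
st()
for n in['scene','top','wrist']:
    cam(n,n+'0.png'); i=manip.camera_info(n); print(n,i['vfov'],np.round(i['pose'],3).tolist())
E
```

```text
t 0.0 p [ 0.1988 -0.5923  0.3031] F [0.5 0.4 0.5] T [-0.03 -0.03  0.06] g 1.0
[[-0.001  0.318 -0.948]
 [ 0.001 -0.948 -0.318]
 [-1.    -0.001  0.   ]]
scene 49.68383261102224 [[-0.493, -0.585, 0.644, -0.227], [-0.87, 0.315, -0.38, 0.52], [0.02, -0.747, -0.664, 0.931], [0.0, 0.0, 0.0, 1.0]]
top 48.113486896608826 [[0.005, -0.996, 0.09, 0.439], [-1.0, -0.007, -0.027, 0.078], [0.027, -0.09, -0.996, 1.196], [0.0, 0.0, 0.0, 1.0]]
wrist 64.70641924491937 [[0.317, -0.904, -0.287, 0.272], [-0.948, -0.303, -0.094, -0.568], [-0.001, 0.302, -0.953, 0.374], [0.0, 0.0, 0.0, 1.0]]
```

View pics/scene0.png

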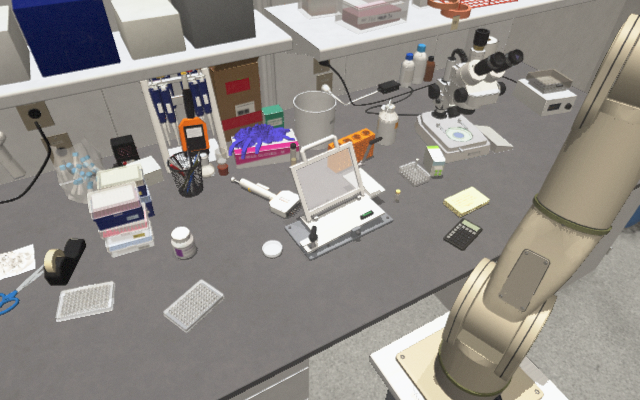

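View pics/top0.png

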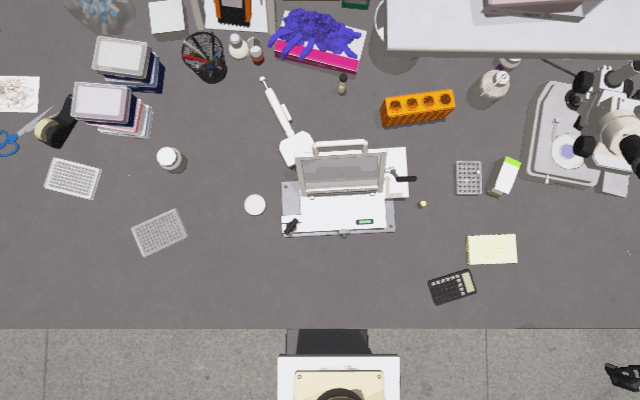

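```bash
python3 - <<'E'
from h import *
rs={}
for q in['stand_base','platform_top','knob_grip','shield_handle','kickstand_foot','vial_mid','dish_mid']:
    for n in['scene','top']:
        r=manip.pinpoint(q,n)[:2]
        print(q,n,[(np.round(x['pixel'],1).tolist(),round(x['confidence'],2)) for x in r])
        if r: rs.setdefault(q,[]).append(ray(n,r[0]['pixel']))
    if len(rs.get(q,[]))==2: x,e=tri(rs[q]); print('  ',np.round(x,4),np.round(e,4))
print(manip.get_obs()['clock'])
E
```

```text
stand_base scene [([220.6, 341.4], 0.57)]
stand_base top [([201.7, 340.0], 0.64)]
   [ 0.5539 -0.0059  0.0033] [0.0053 0.0053]
platform_top scene [([211.3, 344.8], 0.61)]
platform_top top [([206.4, 341.2], 0.66)]
   [ 0.5369 -0.0049  0.057 ] [0.0046 0.0046]
knob_grip scene [([232.2, 310.6], 0.66)]
knob_grip top [([226.3, 291.0], 0.66)]
   [0.4883 0.1278 0.0782] [0.0026 0.0026]
shield_handle scene [([144.2, 320.8], 0.91)]
shield_handle top [([145.8, 338.5], 0.56)]
   [0.6553 0.0131 0.2291] [0.0046 0.0046]
kickstand_foot scene [([138.8, 378.2], 0.46)]
kickstand_foot top [([178.3, 405.0], 0.57)]
   [ 0.5812 -0.1301  0.2459] [0.0056 0.0056]
vial_mid scene [([197.2, 396.9], 0.48)]
vial_mid top [([206.2, 421.9], 0.56)]
   [ 0.5462 -0.2177  0.0153] [0.0018 0.0018]
dish_mid scene [([248.8, 272.2], 0.67)]
dish_mid top [([204.2, 254.0], 0.93)]
   [0.5469 0.2254 0.0059] [0.0025 0.0025]
0.85
```

```bash
python3 - <<'E'
import cv2
a=cv2.imread('pics/scene0.png')[120:270,260:420];b=cv2.imread('pics/top0.png')[125:250,235:440]
cv2.imwrite('pics/zs.png',cv2.resize(a,None,fx=3.7,fy=3.7,interpolation=2)[:590]);cv2.imwrite('pics/zt.png',cv2.resize(b,None,fx=3.9,fy=3.9,interpolation=2))
E
```

```text
(no output)
```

View pics/zs.png

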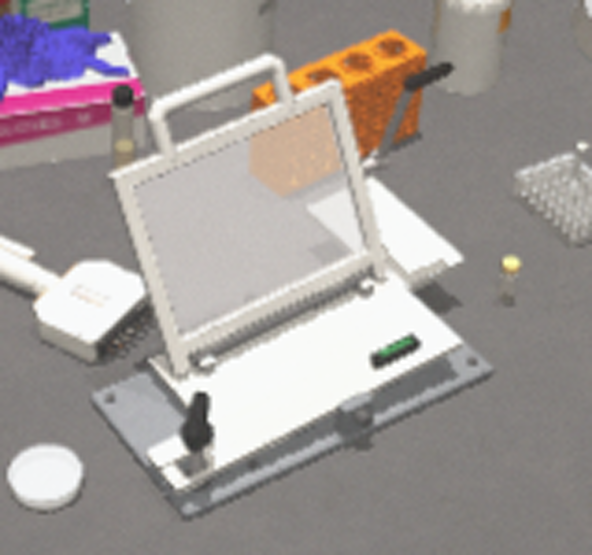

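View pics/zt.png

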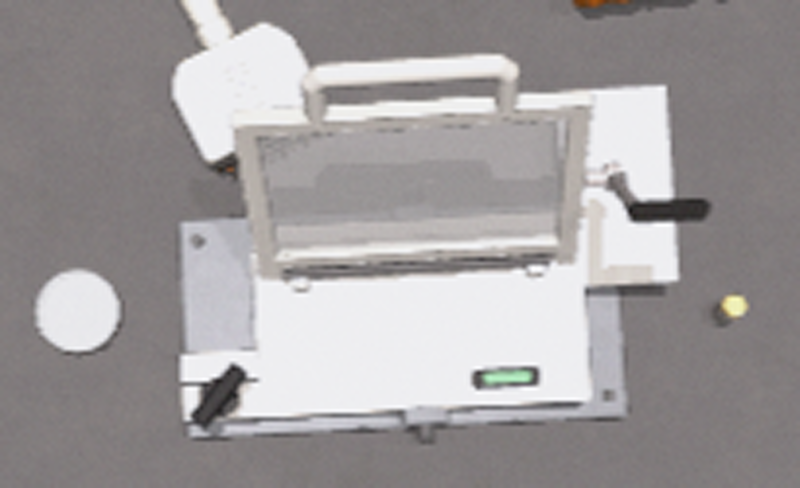

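```bash
cat >> h.py <<'E'
def yaw_of(r): 
    y=r.as_matrix()[:,1]; return np.degrees(np.arctan2(y[1],y[0]))
def plan(wps,g=0.,start=None,dec=1):
    """wps: list of (pos, yaw_deg(tool y heading), nrows). prints rows, rounding carried"""
    o=manip.get_obs(); p=np.array(o['position']); yw=yaw_of(R.from_quat(o['ee_rot']))
    if start is not None: p,yw=np.array(start[0],float),start[1]
    out=[]
    for tp,ty,n in wps:
        p0=p.copy();y0=yw
        for k in range(1,n+1):
            tgt=p0+(np.array(tp)-p0)*k/n
            a=np.radians(yw); Y=np.array([np.cos(a),np.sin(a),0]);X=np.array([0,0,-1.]);Z=np.cross(X,Y)
            M=np.c_[X,Y,Z]
            s=np.round(M.T@(tgt-p)/0.025,dec); t=-np.round((y0+(ty-y0)*k/n)-yw,1)
            if abs(s).max()>1 or np.linalg.norm(s)*25>41.7 or abs(t)>7.16: print('!!',s,t)
            p=p+M@s*0.025; yw-=t; out.append([g,*[float(v)+0 for v in s],float(t)+0])
    for i in range(0,len(out),12): print(str(out[i:i+12]).replace('.0,',',').replace('.0]',']'))
    print('end',np.round(p,4),round(yw,1))
E
python3 - <<'E'
from h import *
plan([([.40,-.35,.33],-45,12),([.42,.0,.38],0,12),([.44,.15,.38],40,8)])
E
```

```text
!! [-0.1 -0.3 -1.1] -2.2
!! [-0.  -0.1 -1.1] -2.2
!! [-0.2 -0.5 -1.1] -3.8
!! [-0.1 -0.4 -1.1] -3.7
!! [-0.2 -0.4 -1.1] -3.8
!! [-0.2 -0.3 -1.1] -3.7
!! [-0.1 -0.3 -1.1] -3.8
!! [-0.2 -0.1 -1.2] -3.7
!! [-0.2 -0.1 -1.1] -3.8
!! [-0.1 -0.1 -1.2] -3.7
[[0, -0.1, -0.6, -0.9, -2.2], [0, -0.1, -0.5, -0.9, -2.2], [0, -0.1, -0.5, -0.9, -2.2], [0, 0, -0.4, -1, -2.2], [0, -0.1, -0.4, -1, -2.2], [0, -0.1, -0.4, -0.9, -2.2], [0, -0.1, -0.3, -1, -2.2], [0, -0.1, -0.3, -1, -2.2], [0, -0.1, -0.3, -1.1, -2.2], [0, -0.1, -0.2, -1, -2.2], [0, -0.1, -0.2, -1, -2.2], [0, 0, -0.1, -1.1, -2.2]]
[[0, -0.2, -0.8, -0.9, -3.8], [0, -0.1, -0.7, -0.9, -3.7], [0, -0.2, -0.7, -0.9, -3.8], [0, -0.2, -0.6, -1, -3.7], [0, -0.2, -0.5, -1.1, -3.8], [0, -0.1, -0.4, -1.1, -3.7], [0, -0.2, -0.4, -1.1, -3.8], [0, -0.2, -0.3, -1.1, -3.7], [0, -0.1, -0.3, -1.1, -3.8], [0, -0.2, -0.1, -1.2, -3.7], [0, -0.2, -0.1, -1.1, -3.8], [0, -0.1, -0.1, -1.2, -3.7]]
[[0, 0, 0.1, -0.8, -5], [0, 0, 0.2, -0.7, -5], [0, 0, 0.2, -0.7, -5], [0, 0, 0.3, -0.7, -5], [0, 0, 0.4, -0.7, -5], [0, 0, 0.4, -0.6, -5], [0, 0, 0.4, -0.6, -5], [0, 0, 0.6, -0.6, -5]]
end [0.4404 0.151  0.379 ] 40.0
```

Request:
arm_command(
  moves=[
    [[0,-0.1,-0.6,-0.9,-2.2],[0,-0.1,-0.5,-0.9,-2.2],[0,-0.1,-0.5,-0.9,-2.2],[0,0,-0.4,-1,-2.2],[0,-0.1,-0.4,-1,-2.2],[0,-0.1,-0.4,-0.9,-2.2],[0,-0.1,-0.3,-1,-2.2],[0,-0.1,-0.3,-1,-2.2],[0,-0.1,-0.3,-1,-2.2],[0,-0.1,-0.2,-1,-2.2],[0,-0.1,-0.2,-1,-2.2],[0,0,-0.1,-1,-2.2]],
  ],
)

```text
clock: 1.85
position: [0.3978, -0.3512, 0.3298]
ee_rot: [0.653, 0.271, -0.653, 0.272]
ft_force: [-0.1, 0.0, -0.5]
grip_width: 1.001
```

Request:
arm_command(
  moves=[
    [[0,-0.2,-0.8,-0.9,-3.8],[0,-0.1,-0.7,-0.9,-3.7],[0,-0.2,-0.7,-0.9,-3.8],[0,-0.2,-0.6,-1,-3.7],[0,-0.2,-0.5,-1,-3.8],[0,-0.1,-0.4,-1,-3.7],[0,-0.2,-0.4,-1,-3.8],[0,-0.2,-0.3,-1,-3.7],[0,-0.1,-0.3,-1,-3.8],[0,-0.2,-0.1,-1,-3.7],[0,-0.2,-0.1,-1,-3.8],[0,-0.1,-0.1,-1,-3.7]],
  ],
)

```text
clock: 2.85
position: [0.4084, -0.0251, 0.3795]
ee_rot: [0.499, 0.501, -0.499, 0.502]
ft_force: [-0.1, -1.3, 0.1]
grip_width: 1.0
```

```bash
python3 - <<'E'
from h import *
st(); cam('wrist','w1.png')
rs={}
for q in['stand_base','platform_top','knob_grip','shield_handle','kickstand_foot','vial_mid','dish_mid']:
        r=manip.pinpoint(q,'wrist')[:2]
        print(q,[(np.round(x['pixel'],1).tolist(),round(x['confidence'],2)) for x in r])
plan([([.45,.12,.38],40,10)])
E
```

```text
t 2.85 p [ 0.4084 -0.0251  0.3795] F [-0.1 -1.3  0.1] T [ 0.01 -0.02  0.04] g 1.0
[[ 0.001  1.     0.005]
 [-0.     0.005 -1.   ]
 [-1.     0.001  0.   ]]
stand_base [([145.2, 419.5], 0.7)]
platform_top [([151.0, 420.8], 0.76), ([29.8, 389.9], 0.43)]
knob_grip [([28.7, 389.2], 0.84)]
shield_handle []
kickstand_foot []
vial_mid [([284.5, 405.2], 0.73)]
dish_mid []
[[0, 0, 0.2, -0.6, -4], [0, 0, 0.2, -0.6, -4], [0, 0, 0.2, -0.5, -4], [0, 0, 0.3, -0.6, -4.1], [0, 0, 0.3, -0.5, -4], [0, 0, 0.4, -0.5, -4], [0, 0, 0.4, -0.5, -4], [0, 0, 0.4, -0.4, -4], [0, 0, 0.5, -0.4, -4], [0, -0.1, 0.4, -0.4, -4]]
end [0.4495 0.1188 0.3812] 40.0
```

View pics/w1.png

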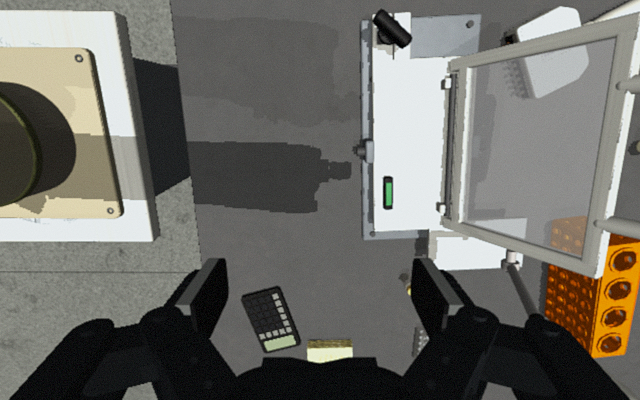

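```bash
python3 - <<'E'
from h import *
a=atz('wrist',[18,361],.01);b=atz('wrist',[240,363],.01);print(a,b,np.linalg.norm(a-b),np.degrees(np.arctan2(-(a-b)[0],(a-b)[1])))
c=atz('wrist',[14,481],.01);print(c,np.linalg.norm(c-a))
k=atz('wrist',[28.7,389.2],.075);print('knob',k)
b0=atz('wrist',[145.2,419.5],0.0);print('base',b0)
print('vial',atz('wrist',[284.5,405.2],.021))
im=cv2.imread('pics/w1.png');cv2.imwrite('pics/zw1.png',cv2.resize(im[0:90,340:500],None,fx=5,fy=5,interpolation=2))
E
```

```text
[0.46053439 0.14630401 0.01      ] [ 0.4745569  -0.15270162  0.01      ] 0.29933425588840123 2.6850415339798532
[0.60790123 0.15015786 0.01      ] 0.1474172272752151
knob [0.48315066 0.12168695 0.075     ]
base [ 0.55027853 -0.01121919  0.        ]
vial [ 0.54134172 -0.22328048  0.021     ]
```

View pics/zw1.png

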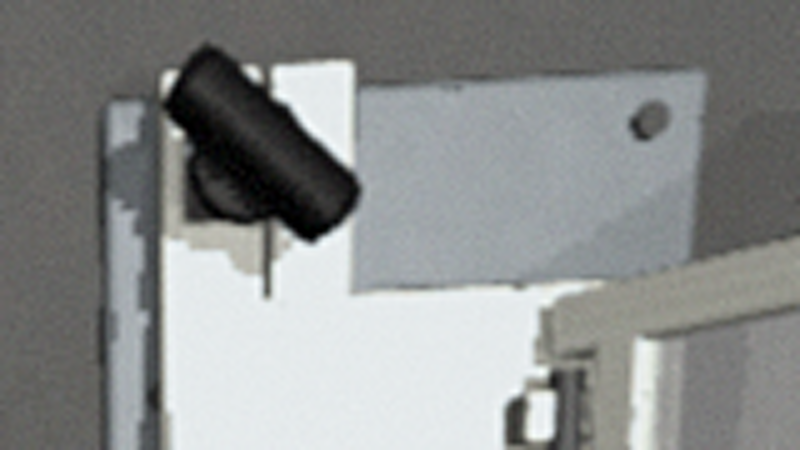

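Request:
arm_command(
  moves=[
    [[0,0,0.2,-0.6,-4],[0,0,0.2,-0.6,-4],[0,0,0.2,-0.5,-4],[0,0,0.3,-0.6,-4],[0,0,0.3,-0.5,-4],[0,0,0.4,-0.5,-4],[0,0,0.4,-0.5,-4],[0,0,0.4,-0.4,-4],[0,0,0.5,-0.4,-4],[0,0,0.4,-0.4,-4]],
  ],
)

```text
clock: 4.08
position: [0.4501, 0.1195, 0.3786]
ee_rot: [0.299, 0.641, -0.299, 0.641]
ft_force: [-0.1, 0.6, -0.1]
grip_width: 1.0
```

```bash
python3 - <<'E'
from h import *
st(); cam('wrist','w2.png')
rs={}
for q in['stand_base','platform_top','knob_grip','shield_handle','kickstand_foot','vial_mid','dish_mid']:
        r=manip.pinpoint(q,'wrist')[:2]
        print(q,[(np.round(x['pixel'],1).tolist(),round(x['confidence'],2)) for x in r])
        z={'stand_base':0,'knob_grip':.075}.get(q)
        if r and z is not None: print(atz('wrist',r[0]['pixel'],z))
E
```

```text
t 4.08 p [0.4501 0.1195 0.3786] F [-0.1  0.6 -0.1] T [-0.02 -0.01  0.02] g 1.0
[[-0.     0.765  0.643]
 [ 0.     0.643 -0.765]
 [-1.    -0.    -0.001]]
stand_base [([259.6, 315.9], 0.86)]
[ 0.55035481 -0.00639203  0.        ]
platform_top [([271.5, 307.6], 0.87), ([185.0, 342.0], 0.7)]
knob_grip [([182.9, 344.8], 0.66)]
[0.48528392 0.1245745  0.075     ]
shield_handle []
kickstand_foot []
vial_mid [([351.5, 231.0], 0.48)]
dish_mid [([146.5, 423.8], 0.93)]
```

View pics/w2.png

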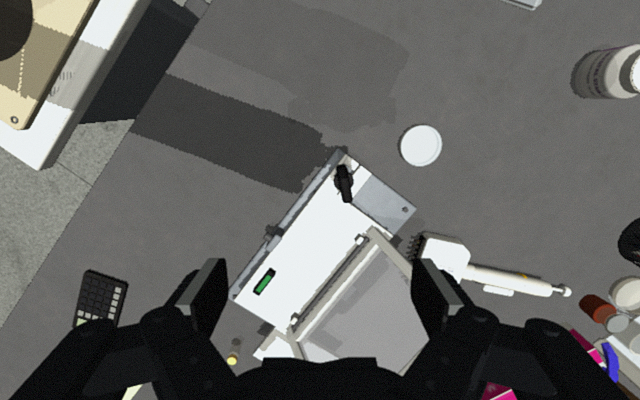

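```bash
python3 - <<'E'
from h import *
im=cv2.imread('pics/w2.png');cv2.imwrite('pics/zw2.png',cv2.resize(im[140:220,310:420],None,fx=7,fy=7,interpolation=2))
r=manip.regions_of('foot_knob','wrist')
for x in r[:2]:
    ys,xs=np.nonzero(x['mask']);print(x['confidence'],x['rect'],len(xs))
    P=np.array([atz('wrist',[v,u],.083)[:2] for v,u in zip(ys,xs)]);m=P.mean(0);w,V=np.linalg.eigh(np.cov((P-m).T));print(m,np.degrees(np.arctan2(V[1,1],V[0,1])),np.sqrt(w)*3.46)
E
```

```text
0.61 [336.0, 165.1, 353.4, 202.4] 505
[0.48257931 0.12567928] 142.95865022635053 [0.01752039 0.042388  ]
```

View pics/zw2.png

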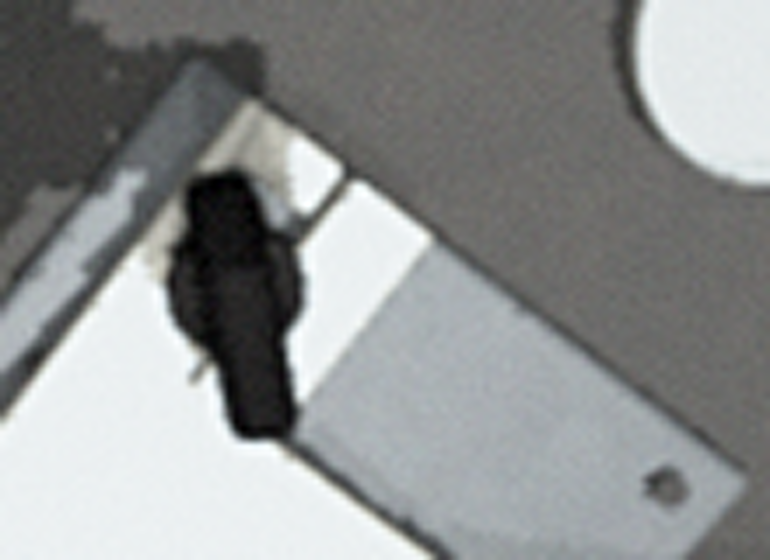

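```bash
python3 - <<'E'
from h import *
plan([([.484,.1245,.22],53,7),([.484,.1245,.131],53,5)],g=.3)
E
```

```text
[[0.3, 0.9, 0.2, 0.1, -1.9], [0.3, 0.9, 0.1, 0.1, -1.9], [0.3, 0.9, 0.2, 0.1, -1.8], [0.3, 0.9, 0.2, 0.1, -1.9], [0.3, 0.9, 0.1, 0.2, -1.9], [0.3, 0.9, 0.2, 0.1, -1.9], [0.3, 1, 0.1, 0.1, -1.9], [0.3, 0.7, 0, 0, 0], [0.3, 0.7, 0, 0, 0], [0.3, 0.7, 0, 0, 0], [0.3, 0.7, 0, 0, 0], [0.3, 0.7, 0, 0, 0]]
end [0.4832 0.1243 0.1314] 53.0
```

Request:
arm_command(
  moves=[
    [[0.3,0.9,0.2,0.1,-1.9],[0.3,0.9,0.1,0.1,-1.9],[0.3,0.9,0.2,0.1,-1.8],[0.3,0.9,0.2,0.1,-1.9],[0.3,0.9,0.1,0.2,-1.9],[0.3,0.9,0.2,0.1,-1.9],[0.3,1,0.1,0.1,-1.9]],
  ],
)

```text
clock: 5.12
position: [0.4837, 0.1248, 0.2182]
ee_rot: [0.223, 0.671, -0.223, 0.671]
ft_force: [0.6, -0.4, 0.3]
grip_width: 0.701
```

```bash
python3 - <<'E'
from h import *
st(); cam('wrist','w3.png')
r=manip.pinpoint('knob_grip','wrist')[:1];print(r,[atz('wrist',x['pixel'],.075) for x in r])
r=manip.regions_of('foot_knob','wrist')
for x in r[:2]:
    ys,xs=np.nonzero(x['mask']);print(x['confidence'],x['rect'],len(xs))
    P=np.array([atz('wrist',[v,u],.083)[:2] for v,u in zip(ys,xs)]);m=P.mean(0);w,V=np.linalg.eigh(np.cov((P-m).T));print(m,np.degrees(np.arctan2(V[1,1],V[0,1])),np.sqrt(w)*3.46)
E
```

```text
t 5.12 p [0.4837 0.1248 0.2182] F [ 0.6 -0.4  0.3] T [-0.    0.06  0.05] g 0.701
[[ 0.001  0.599  0.8  ]
 [-0.     0.8   -0.599]
 [-1.     0.001  0.001]]
[{'pixel': [216.3, 316.7], 'confidence': 0.94}] [array([0.48106536, 0.12147311, 0.075     ])]
0.91 [304.6, 180.8, 337.3, 250.2] 1565
[0.48042313 0.12663985] 143.1273306952828 [0.01783191 0.04532238]
```

View pics/w3.png

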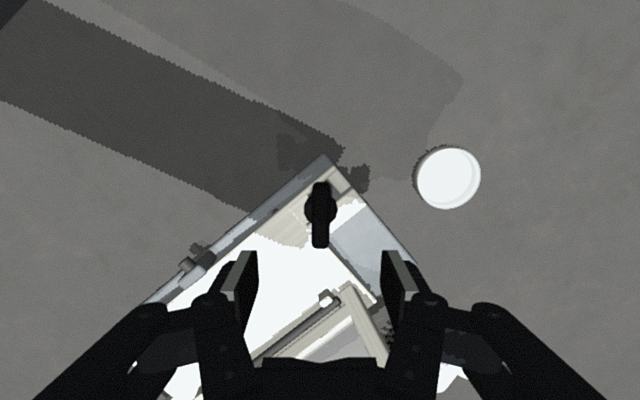

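Request:
arm_command(
  moves=[
    [[0.3,0.7,0,-0.1,0],[0.3,0.7,0,0,0],[0.3,0.7,0,0,0],[0.3,0.7,0,0,0],[0.3,0.7,0,0,0],[1,0,0,0,0],[1,0,0,0,0],[1,0,0,0,0],[1,0,0,0,0],[1,0,0,0,0]],
  ],
  force=50,
)

```text
clock: 6.1
position: [0.4823, 0.1271, 0.1336]
ee_rot: [0.224, 0.67, -0.223, 0.672]
ft_force: [-2.4, 0.6, 7.4]
grip_width: 0.267
```

```bash
python3 - <<'E'
from h import *
st(); cam('wrist','w4.png')
E
```

```text
t 6.1 p [0.4823 0.1271 0.1336] F [-2.4  0.6  7.4] T [ 0.1   0.35 -0.02] g 0.267
[[ 0.003  0.6    0.8  ]
 [ 0.     0.8   -0.6  ]
 [-1.     0.002  0.002]]
```

View pics/w4.png

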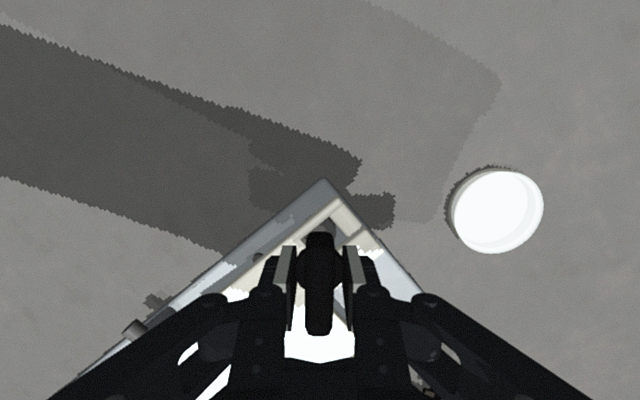

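Request:
arm_command(
  moves=[
    [[1,0,0,0,0],[1,0,0,0,0],[1,0,0,0,0]],
  ],
)

```text
clock: 6.4
position: [0.4823, 0.1271, 0.1336]
ee_rot: [0.224, 0.67, -0.223, 0.672]
ft_force: [-0.8, 0.1, 6.8]
grip_width: 0.262
```

```bash
python3 - <<'E'
from h import *
st()
im=cv2.imread('pics/w4.png');cv2.imwrite('pics/zw4.png',cv2.resize(im[215:355,240:400],None,fx=4.2,fy=4.2,interpolation=2))
E
```

```text
t 6.4 p [0.4823 0.1271 0.1336] F [-0.8  0.1  6.8] T [ 0.04  0.38 -0.05] g 0.262
[[ 0.003  0.6    0.8  ]
 [ 0.     0.8   -0.6  ]
 [-1.     0.002  0.002]]
```

View pics/zw4.png

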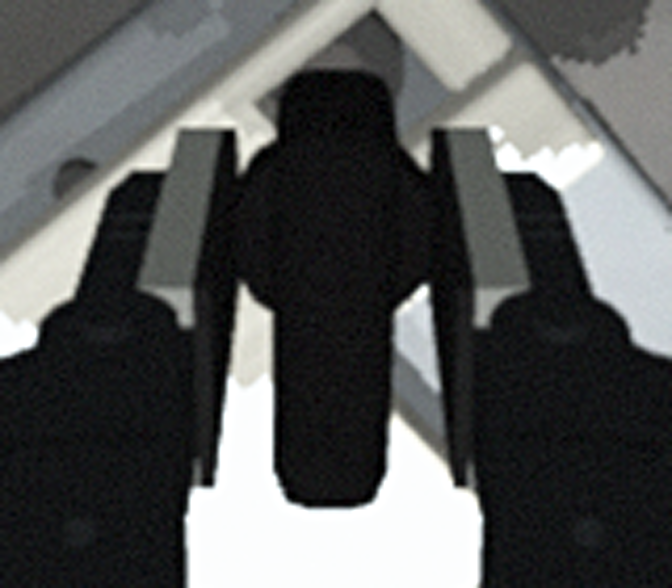

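Request:
arm_command(
  moves=[
    [[0.5,0,0,0,0],[0.5,0,0,0,0],[0.5,-0.4,0,0,0],[1,0,0,0,0],[1,0,0,0,0],[1,0,0,0,0],[1,0,0,0,0],[1,0,0,0,0],[1,0,0,0,0]],
  ],
)

```text
clock: 7.15
position: [0.4819, 0.1273, 0.1423]
ee_rot: [0.224, 0.67, -0.223, 0.671]
ft_force: [-0.4, 1.5, 7.3]
grip_width: 0.135
```

```bash
python3 - <<'E'
from h import *
st(); cam('wrist')
im=cam('wrist','w5.png')[:,:,::-1];cv2.imwrite('pics/zw5.png',cv2.resize(im[215:355,240:400],None,fx=4.2,fy=4.2,interpolation=2))
E
```

```text
t 7.15 p [0.4819 0.1273 0.1423] F [-0.4  1.5  7.3] T [ 0.23  0.05 -0.01] g 0.135
[[ 0.002  0.599  0.8  ]
 [ 0.001  0.8   -0.599]
 [-1.     0.002  0.001]]
```

View pics/zw5.png

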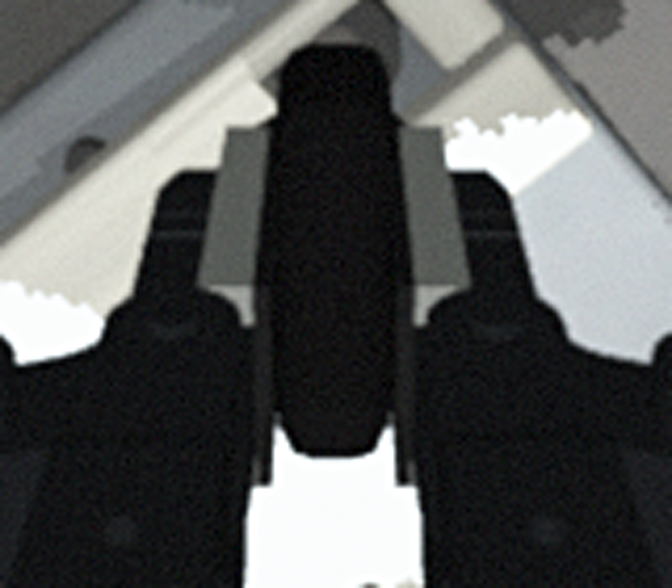

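Request:
arm_command(
  moves=[
    [[1,0,0,0,5],[1,0,0,0,5],[1,0,0,0,5],[1,0,0,0,5],[1,0,0,0,5],[1,0,0,0,5],[1,0,0,0,5],[1,0,0,0,5],[1,0,0,0,5],[1,0,0,0,5],[1,0,0,0,0],[1,0,0,0,0]],
  ],
)

```text
clock: 8.25
position: [0.4841, 0.1285, 0.1424]
ee_rot: [0.489, 0.513, -0.483, 0.515]
ft_force: [15.8, 7.2, -9.6]
grip_width: 0.137
```

```bash
python3 - <<'E'
from h import *
o=st(); print(yaw_of(R.from_quat(o['ee_rot'])));cam('wrist','w6.png')
im=cam('scene','s6.png')[:,:,::-1];cv2.imwrite('pics/zs6.png',cv2.resize(im[120:270,260:420],None,fx=3.7,fy=3.7,interpolation=2))
E
```

```text
t 8.25 p [0.4841 0.1285 0.1424] F [15.8  7.2 -9.6] T [ 1.78 -3.42 -0.02] g 0.137
[[ 0.008  0.998  0.055]
 [ 0.004  0.055 -0.998]
 [-1.     0.008 -0.004]]
3.1628001866769857
```

View pics/w6.png

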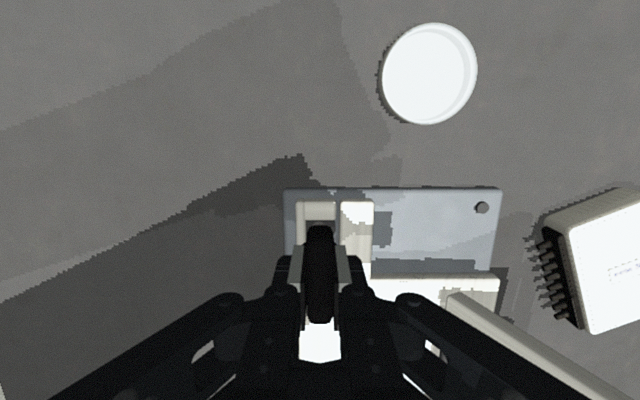

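View pics/zs6.png

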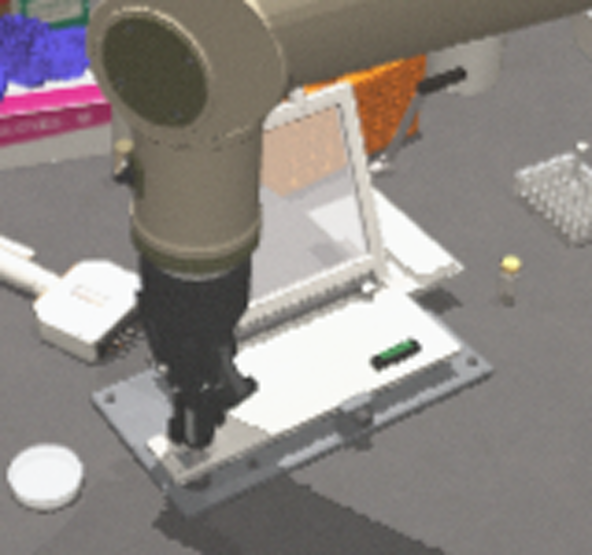

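Request:
arm_command(
  moves=[
    [[0.6,0,0,0,0],[0.6,0,0,0,0],[0.6,-0.3,0,0,0],[0.6,-0.8,0,0,0],[0.6,-1,0,0,0],[0.6,-1,0,0,0],[0.6,-1,0,0,0],[0.6,-1,0,0,0],[0.6,-1,0,0,0],[0.6,-1,0,0,0],[0.6,-1,0,0,0],[0.6,-0.5,0,0,0]],
  ],
)

```text
clock: 9.35
position: [0.4812, 0.127, 0.3599]
ee_rot: [0.487, 0.513, -0.485, 0.514]
ft_force: [0.9, 0.3, -0.4]
grip_width: 0.401
```

```bash
python3 - <<'E'
from h import *
st(); cam('wrist','w7.png')
r=manip.regions_of('foot_knob','wrist')
for x in r[:2]:
    ys,xs=np.nonzero(x['mask']);print(x['confidence'],x['rect'],len(xs))
    P=np.array([atz('wrist',[v,u],.083)[:2] for v,u in zip(ys,xs)]);m=P.mean(0);w,V=np.linalg.eigh(np.cov((P-m).T));print(m,np.degrees(np.arctan2(V[1,1],V[0,1])),np.sqrt(w)*3.46)
for q,z in (('stand_base',0),('platform_top',.04),('knob_grip',.075)):
    r=manip.pinpoint(q,'wrist')[:1]
    if r: print(q,r[0]['pixel'],atz('wrist',r[0]['pixel'],z))
E
```

```text
t 9.35 p [0.4812 0.127  0.3599] F [ 0.9  0.3 -0.4] T [ 0.06 -0.02  0.02] g 0.401
[[ 0.003  0.998  0.055]
 [ 0.     0.055 -0.998]
 [-1.     0.003  0.   ]]
stand_base [250.0, 358.1] [ 0.54737586 -0.0056198   0.        ]
platform_top [267.6, 355.3] [ 0.5383509  -0.01264998  0.04      ]
knob_grip [174.6, 318.8] [0.48024742 0.12333499 0.075     ]
```

View pics/w7.png

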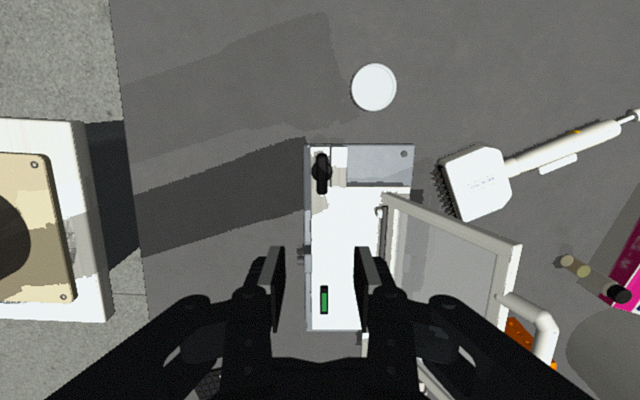

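```bash
python3 - <<'E'
from h import *
im=cv2.imread('pics/w7.png')
cv2.imwrite('pics/z7a.png',cv2.resize(im[135:215,290:420],None,fx=6,fy=6,interpolation=2))
cv2.imwrite('pics/z7b.png',cv2.resize(im[270:345,270:400],None,fx=6,fy=6,interpolation=2))
k=(im.max(2)<30).astype(np.uint8);k[:148]=0;k[200:]=0;k[:,:305]=0;k[:,335:]=0
ys,xs=np.nonzero(k);print(len(ys))
E
```

```text
377
```

View pics/z7a.png

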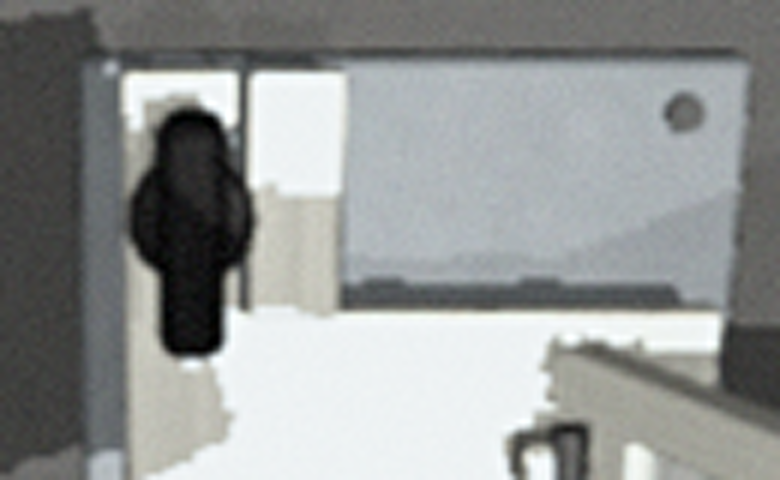

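View pics/z7b.png

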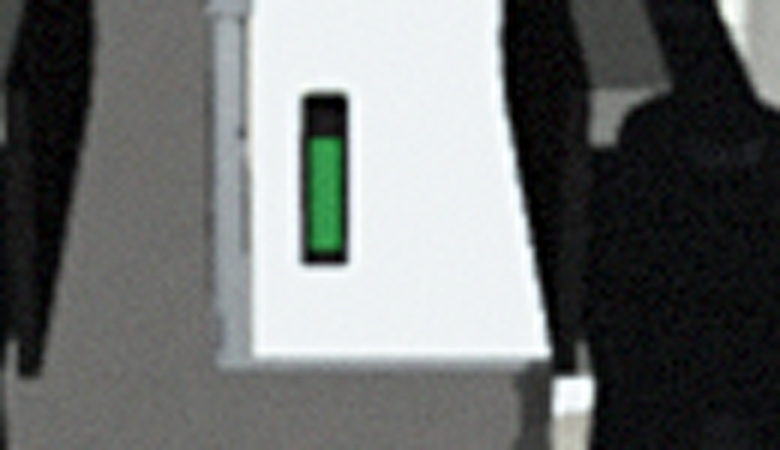

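```bash
python3 - <<'E'
from h import *
A=lambda z,c,r:atz('wrist',[r,c],z)
fl=A(.01,303.7,144.7);fr=A(.01,306.3,330.8);rl=A(.01,414.2,143.7)
d=fl-fr;print(fl,fr,rl,np.linalg.norm(d),np.degrees(np.arctan2(-d[0],d[1])))
d=rl-fl;print(np.linalg.norm(d),np.degrees(np.arctan2(d[1],d[0])))
a=A(.086,290+193/6,135+112/6);b=A(.086,290+192.5/6,135+352/6);d=a-b;print(a,b,np.linalg.norm(d),np.degrees(np.arctan2(-d[0],d[1])))
E
```

```text
[0.45900633 0.14746442 0.01      ] [ 0.47473958 -0.1460454   0.01      ] [0.60327093 0.15660605 0.01      ] 0.29393120728902833 3.0683368831323325
0.14455394443855638 3.6258193905675555
[0.48252034 0.1490971  0.086     ] [0.48499503 0.10418702 0.086     ] 0.04497820426055429 3.153982141661622
```

```bash
python3 - <<'E'
from h import *
plan([([.49,-.18,.36],3.1,13)],g=1)
E
```

```text
[[1, 0, 0, 0.9, 0], [1, 0, 0, 1, 0], [1, 0, -0.1, 0.9, 0], [1, -0.1, 0, 1, 0], [1, 0, 0, 0.9, 0], [1, 0, 0, 1, 0], [1, 0, -0.1, 0.9, 0], [1, 0, 0, 0.9, 0], [1, 0, 0, 1, 0], [1, 0, 0, 0.9, 0], [1, 0, -0.1, 1, 0], [1, -0.1, 0, 0.9, 0.1]]
[[1, 0, 0, 1, 0]]
end [ 0.4901 -0.181   0.3607] 3.1
```

Request:
arm_command(
  moves=[
    [[1,0,0,1,0],[1,0,0,1,0],[1,0,0.1,1,0],[1,0,0,1,0],[1,0,0,1,0],[1,0,0.1,1,0],[1,0,0,1,0],[1,0,0,1,0],[1,0,0.1,1,0],[1,0,0,1,0],[1,0,0,1,0],[1,0,0,1,0]],
  ],
)

```text
clock: 10.6
position: [0.5046, -0.1736, 0.3551]
ee_rot: [0.486, 0.514, -0.486, 0.513]
ft_force: [0.8, -0.2, -0.0]
grip_width: -0.002
```

```bash
python3 - <<'E'
from h import *
st(); cam('wrist','w8.png')
for q in['shield_handle','kickstand_foot','vial_mid']:
    rs=[]
    for n in['wrist','top','scene']:
        if n!='wrist': cam(n)
        if n=='scene' : cam(n,'s8.png')
        r=manip.pinpoint(q,n)[:1]
        if r: rs.append(ray(n,r[0]['pixel'])); print(q,n,np.round(r[0]['pixel'],1),round(r[0]['confidence'],2))
    if len(rs)>1: print(tri(rs)); 
    if len(rs)>2: print(tri(rs[:2]))
print(proj('wrist',[.58,-.148,.232]),proj('wrist',[.6605,-.001,.23]))
E
```

```text
t 10.6 p [ 0.5046 -0.1736  0.3551] F [ 0.8 -0.2 -0. ] T [-0.08  0.01 -0.01] g -0.002
[[-0.002  0.998  0.055]
 [ 0.001  0.055 -0.998]
 [-1.    -0.002 -0.001]]
shield_handle top [140.4 346.8] 0.97
shield_handle scene [141.5 322.4] 0.76
(array([ 0.67022347, -0.0035736 ,  0.22361952]), [np.float64(0.002181492562003416), np.float64(0.0021814925620034175)])
kickstand_foot wrist [187.8 444.3] 0.68
kickstand_foot top [178.  412.9] 0.63
kickstand_foot scene [138.2 382.1] 0.5
(array([ 0.58136565, -0.14424968,  0.24257557]), [np.float64(0.0041437249172811596), np.float64(0.004490598249100712), np.float64(0.005577215528972855)])
(array([ 0.58948181, -0.14751735,  0.21876852]), [np.float64(0.0013074981381833997), np.float64(0.0013074981381834647)])
vial_mid wrist [197.  348.4] 0.61
vial_mid top [203.3 421.2] 0.4
vial_mid scene [196.8 400.9] 0.54
(array([ 0.54805094, -0.22193881,  0.01341985]), [np.float64(0.0032701542932855013), np.float64(0.006463045577882682), np.float64(0.00884678076598645)])
(array([ 0.55303019, -0.22464757, -0.01005375]), [np.float64(0.002523762892282169), np.float64(0.0025237628922821966)])
[np.float64(192.9157160034072), np.float64(437.28541138279434)] [np.float64(-74.82843086288247), np.float64(639.297455303984)]
```

View pics/w8.png

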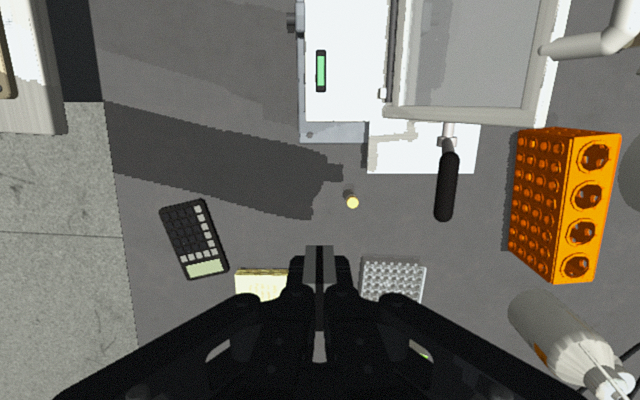

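Request:
arm_command(
  moves=[
    [[1,0.7,0,-0.3,0],[1,0.7,0,-0.4,0],[1,0.7,0,-0.3,0],[1,0.5,0,0,0],[1,0,0.4,0,0],[1,0,0.4,0,0],[1,0,0.4,0,0],[1,0,0.4,0,0],[1,0,0.4,0,0]],
  ],
)

```text
clock: 12.3
position: [0.5554, -0.1449, 0.2921]
ee_rot: [0.486, 0.513, -0.486, 0.514]
ft_force: [1.0, -0.7, 0.6]
grip_width: -0.002
```

```bash
python3 - <<'E'
from h import *
st(); cam('wrist','w9.png')
E
```

```text
t 12.3 p [ 0.5554 -0.1449  0.2921] F [ 1.  -0.7  0.6] T [-0.03 -0.03 -0.03] g -0.002
[[ 0.001  0.998  0.055]
 [-0.     0.055 -0.998]
 [-1.     0.001  0.   ]]
```

View pics/w9.png

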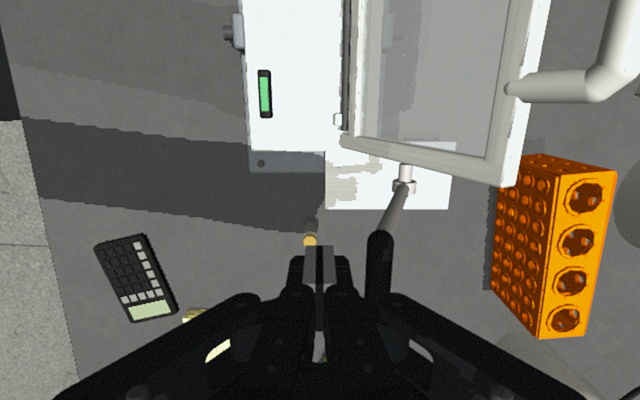

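Request:
arm_command(
  moves=[
    [[1,0,0.4,0,0],[1,0,0.4,0,0],[1,0,0.4,0,0],[1,0,0.4,0,0],[1,0,0.4,0,0],[1,0,0.4,0,0],[1,0,0.4,0,0],[1,0,0.4,0,0],[1,0,0,0,0],[1,0,0,0,0],[1,0,0,0,0],[1,0,0,0,0]],
  ],
)

```text
clock: 13.35
position: [0.6333, -0.1405, 0.2916]
ee_rot: [0.486, 0.513, -0.486, 0.514]
ft_force: [0.2, -0.0, 0.1]
grip_width: 0.001
```

```bash
python3 - <<'E'
from h import *
st(); cam('wrist','w10.png')
E
```

```text
t 13.35 p [ 0.6333 -0.1405  0.2916] F [ 0.2 -0.   0.1] T [-0.01 -0.   -0.01] g 0.001
[[ 0.     0.999  0.055]
 [-0.     0.055 -0.999]
 [-1.    -0.     0.   ]]
```

View pics/w10.png

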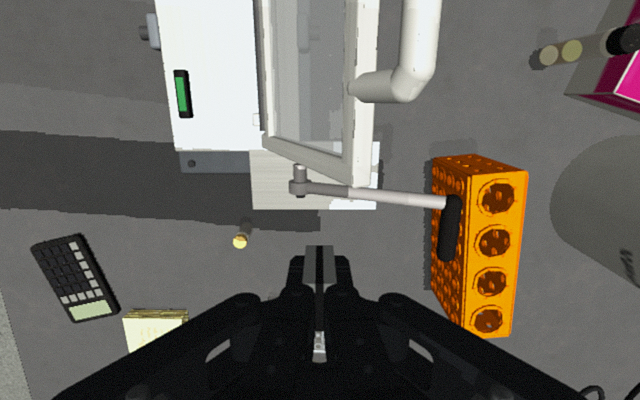

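Request:
arm_command(
  moves=[
    [[1,-0.5,0,0,0],[1,-0.5,-0.5,0,0],[1,0,-0.5,0,0],[1,0,0,0,0]],
  ],
)

```text
clock: 13.73
position: [0.6077, -0.1423, 0.3188]
ee_rot: [0.486, 0.512, -0.486, 0.514]
ft_force: [-0.2, 0.1, -0.1]
grip_width: -0.002
```

```bash
python3 - <<'E'
from h import *
st(); cam('wrist','w11.png');im=cam('scene')[:,:,::-1]
cv2.imwrite('pics/zs11.png',cv2.resize(im[100:260,270:440],None,fx=3.6,fy=3.6,interpolation=2))
E
```

```text
t 13.73 p [ 0.6077 -0.1423  0.3188] F [-0.2  0.1 -0.1] T [-0.03  0.01  0.02] g -0.002
[[ 0.002  0.999  0.054]
 [-0.001  0.054 -0.999]
 [-1.     0.002  0.001]]
```

View pics/w11.png

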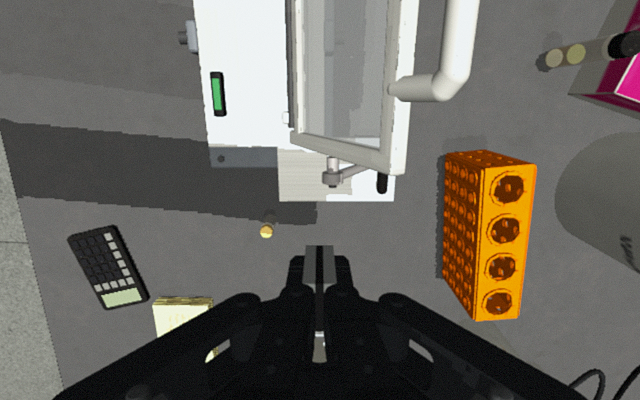

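View pics/zs11.png

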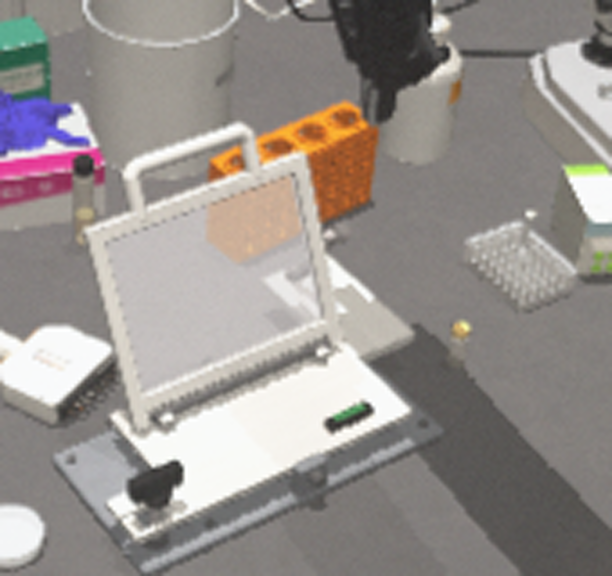

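```bash
python3 - <<'E'
from h import *
plan([([.64,-.06,.39],3.1,5)],g=.4)
E
```

```text
[[0.4, -0.6, 0.3, -0.6, 0], [0.4, -0.6, 0.3, -0.7, 0], [0.4, -0.5, 0.3, -0.6, 0], [0.4, -0.6, 0.2, -0.7, 0], [0.4, -0.6, 0.3, -0.6, 0]]
end [ 0.6392 -0.0602  0.3899] 3.1
```

Request:
arm_command(
  moves=[
    [[0.4,-0.6,0.2,-0.6,0],[0.4,-0.6,0.2,-0.7,0],[0.4,-0.5,0.3,-0.6,0],[0.4,-0.6,0.2,-0.6,0],[0.4,-0.5,0.2,-0.7,0]],
  ],
)

```text
clock: 14.25
position: [0.6323, -0.0599, 0.3872]
ee_rot: [0.486, 0.513, -0.486, 0.513]
ft_force: [0.3, 0.2, 0.2]
grip_width: 0.598
```

```bash
python3 - <<'E'
from h import *
st(); im=cam('wrist','w12.png')
rs=[]
for n in['wrist','top','scene']:
        if n!='wrist': cam(n)
        r=manip.pinpoint('shield_handle',n)[:1]
        if r: rs.append(ray(n,r[0]['pixel'])); print(n,np.round(r[0]['pixel'],1),round(r[0]['confidence'],2),atz(n,r[0]['pixel'],.23))
if len(rs)>1: print(tri(rs)); 
E
```

```text
t 14.25 p [ 0.6323 -0.0599  0.3872] F [0.3 0.2 0.2] T [ 0.02 -0.02 -0.02] g 0.598
[[ 0.     0.999  0.054]
 [-0.     0.054 -0.999]
 [-1.     0.     0.   ]]
wrist [132.5 367.5] 0.61 [0.6646314  0.00135385 0.23      ]
top [142.7 346.8] 0.82 [ 0.66476448 -0.00122652  0.23      ]
scene [143.4 321.5] 0.89 [0.65372986 0.00638918 0.23      ]
(array([ 0.66660001, -0.0008551 ,  0.21990689]), [np.float64(0.0014169423714162806), np.float64(0.0012937197196065014), np.float64(0.00023422477977052378)])
```

View pics/w12.png

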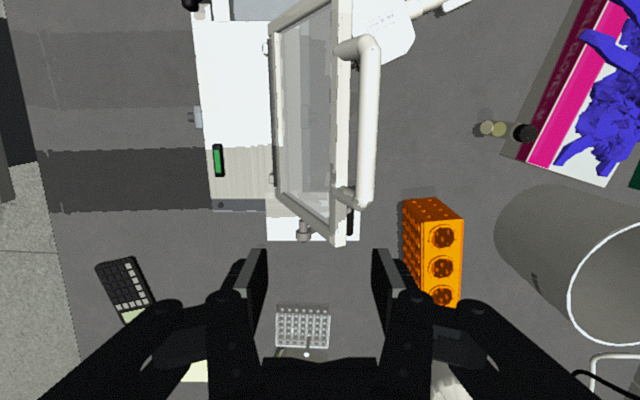

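Request:
arm_command(
  moves=[
    [[0.4,0.4,0.4,-0.7,0],[0.4,0.4,0.4,-0.7,0],[0.4,0.4,0.4,-0.5,0],[0.4,0.6,0.2,-0.4,0]],
  ],
)

```text
clock: 14.88
position: [0.6643, -0.0004, 0.3406]
ee_rot: [0.486, 0.513, -0.486, 0.514]
ft_force: [0.3, 0.2, 1.2]
grip_width: 0.597
```

```bash
python3 - <<'E'
from h import *
st(); im=cam('wrist','w13.png')
r=manip.pinpoint('shield_handle','wrist')
for x in r[:1]: print(x, atz('wrist',x['pixel'],.23))
E
```

```text
t 14.88 p [ 6.643e-01 -4.000e-04  3.406e-01] F [0.3 0.2 1.2] T [ 0.06 -0.02  0.01] g 0.597
[[ 0.001  0.998  0.055]
 [ 0.     0.055 -0.998]
 [-1.     0.001 -0.   ]]
{'pixel': [230.4, 316.1], 'confidence': 0.64} [0.66053758 0.00202151 0.23      ]
```

View pics/w13.png

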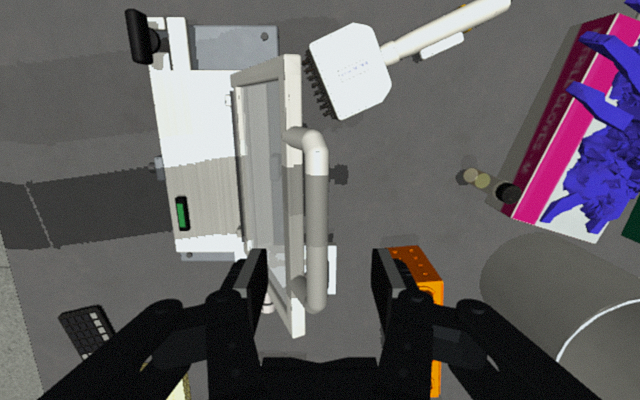

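Request:
arm_command(
  moves=[
    [[0.4,0.5,-0.1,0,0],[0.4,0.5,0,0,0],[0.4,0.5,0,0,0],[0.4,0.5,0,0,0],[0.4,0.2,0,0,0],[1,0,0,0,0],[1,0,0,0,0],[1,0,0,0,0],[1,0,0,0,0],[1,0,0,0,0],[1,0,0,0,0],[1,0,0,0,0]],
  ],
  force=50,
)

```text
clock: 15.98
position: [0.6614, -0.0011, 0.2873]
ee_rot: [0.487, 0.513, -0.486, 0.514]
ft_force: [2.0, -0.7, 4.1]
grip_width: 0.144
```

```bash
python3 - <<'E'
from h import *
o=st(); im=cam('wrist','w14.png')
p=o['position']
# arc rows in tool units
th=np.linspace(.45,0,13);x=200*np.sin(th)+4*np.cos(th);z=200*np.cos(th)-4*np.sin(th)
print([(round(-b/25,2),round(a/25,2)) for a,b in zip(np.diff(x),np.diff(z))])
E
```

```text
t 15.98 p [ 0.6614 -0.0011  0.2873] F [ 2.  -0.7  4.1] T [-0.01 -0.42 -0.01] g 0.144
[[ 0.002  0.998  0.055]
 [-0.     0.055 -0.998]
 [-1.     0.002  0.   ]]
[(np.float64(-0.13), np.float64(-0.27)), (np.float64(-0.12), np.float64(-0.27)), (np.float64(-0.11), np.float64(-0.28)), (np.float64(-0.1), np.float64(-0.28)), (np.float64(-0.09), np.float64(-0.29)), (np.float64(-0.08), np.float64(-0.29)), (np.float64(-0.07), np.float64(-0.29)), (np.float64(-0.06), np.float64(-0.29)), (np.float64(-0.05), np.float64(-0.3)), (np.float64(-0.03), np.float64(-0.3)), (np.float64(-0.02), np.float64(-0.3)), (np.float64(-0.01), np.float64(-0.3))]
```

View pics/w14.png

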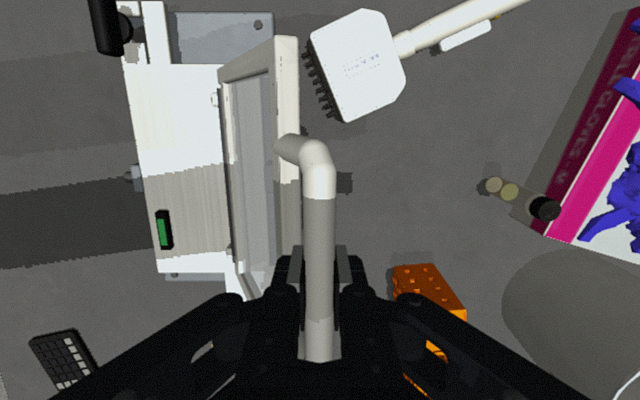

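Request:
arm_command(
  moves=[
    [[1,-0.13,-0.27,0,0],[1,-0.12,-0.27,0,0],[1,-0.11,-0.28,0,0],[1,-0.1,-0.28,0,0],[1,-0.09,-0.29,0,0],[1,-0.08,-0.29,0,0],[1,0,0,0,0],[1,0,0,0,0]],
  ],
)

```text
clock: 16.7
position: [0.6193, -0.0033, 0.3039]
ee_rot: [0.487, 0.513, -0.485, 0.514]
ft_force: [2.4, 0.1, 9.8]
grip_width: 0.144
```

```bash
python3 - <<'E'
from h import *
o=st()
E
```

```text
t 16.7 p [ 0.6193 -0.0033  0.3039] F [2.4 0.1 9.8] T [ 0.02 -0.65 -0.07] g 0.144
[[ 0.003  0.998  0.055]
 [-0.     0.055 -0.998]
 [-1.     0.003  0.   ]]
```

Request:
arm_command(
  moves=[
    [[1,-0.1,-0.29,0,0],[1,-0.08,-0.29,0,0],[1,-0.06,-0.3,0,0],[1,-0.05,-0.3,0,0],[1,-0.03,-0.3,0,0],[1,-0.02,-0.3,0,0],[1,0,0,0,0],[1,0,0,0,0]],
  ],
)

```text
clock: 17.37
position: [0.5743, -0.0059, 0.311]
ee_rot: [0.486, 0.513, -0.486, 0.514]
ft_force: [2.2, 1.0, 6.4]
grip_width: 0.141
```

```bash
python3 - <<'E'
from h import *
o=st(); im=cam('wrist','w15.png');im=cam('scene','s15.png')[:,:,::-1]
cv2.imwrite('pics/zs15.png',cv2.resize(im[100:260,270:440],None,fx=3.6,fy=3.6,interpolation=2))
cam('top','t15.png')
E
```

```text
t 17.37 p [ 0.5743 -0.0059  0.311 ] F [2.2 1.  6.4] T [ 0.08 -0.73  0.  ] g 0.141
[[ 0.     0.998  0.055]
 [-0.     0.055 -0.998]
 [-1.     0.     0.   ]]
```

View pics/w15.png

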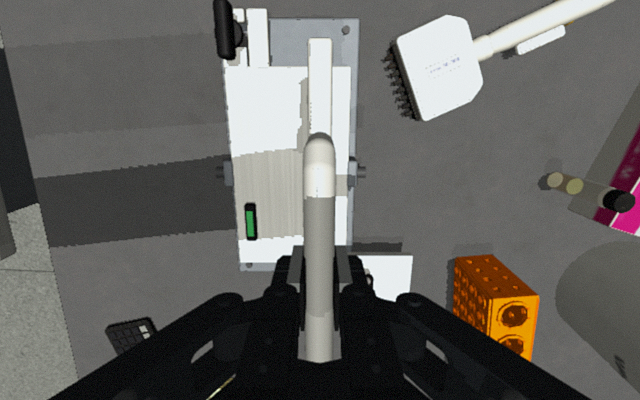

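View pics/zs15.png

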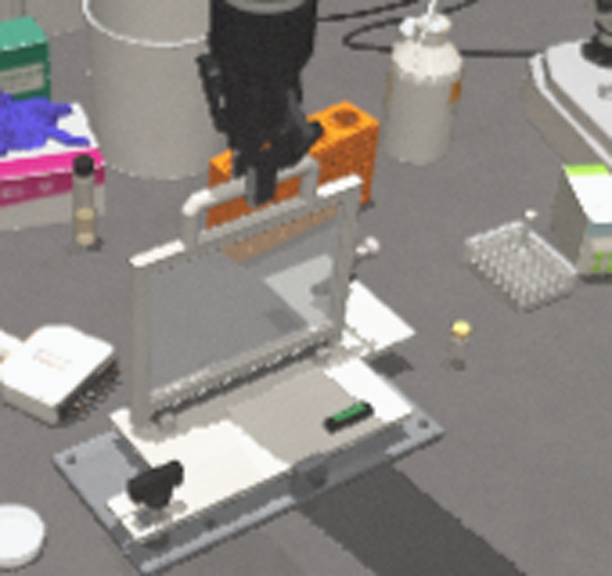

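View pics/t15.png

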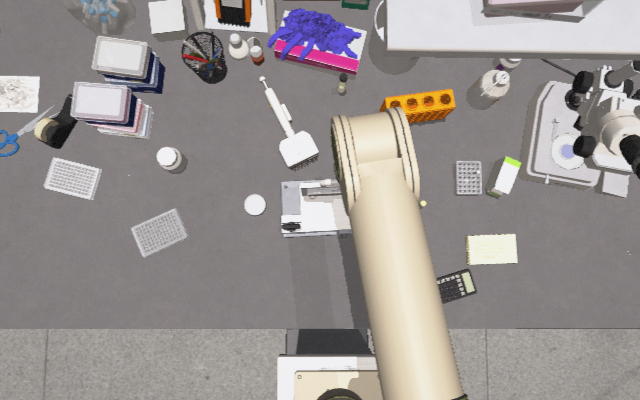

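Request:
arm_command(
  moves=[
    [[1,0,0,0,0],[1,0,0,0,0],[1,0,0,0,0],[1,0,0,0,0],[1,0,0,0,0],[1,0,0,0,0]],
  ],
)

```text
clock: 18.02
position: [0.5749, -0.0059, 0.311]
ee_rot: [0.486, 0.513, -0.486, 0.514]
ft_force: [1.6, 0.2, 6.5]
grip_width: 0.145
```

```bash
python3 - <<'E'
from h import *
o=st(); im=cam('wrist','w16.png')[:,:,::-1]
# base frame fixed by knob centre
a=np.radians(3.1);Rz=np.array([[np.cos(a),-np.sin(a)],[np.sin(a),np.cos(a)]])
o0=np.array([.5502,-.0066])
for nm,p in dict(tl_front=(.014,.105,.219),tl_rear=(.026,.105,.219),bl_front=(.014,.105,.06),knob=(-.06,.135,.086),bfl=None,).items() if 0 else [('tl_front',(.014,.105,.219)),('tl_rear',(.026,.105,.219)),('bot_rear',(.026,.105,.06)),('knob',(-.06,.135,.086))]:
    w=o0+Rz@np.array(p[:2]); print(nm,np.round(proj('wrist',[*w,p[2]]),1))
cv2.imwrite('pics/z16.png',cv2.resize(im[0:160,190:390],None,fx=3.7,fy=3.7,interpolation=2))
for q in('vial_mid','dish_mid'):
    cam('scene'); r=manip.pinpoint(q,'scene')[:1]; print(q,[(x['pixel'],x['confidence']) for x in r])
E
```

```text
t 18.02 p [ 0.5749 -0.0059  0.311 ] F [1.6 0.2 6.5] T [-0.01 -0.71 -0.02] g 0.145
[[ 0.001  0.998  0.055]
 [-0.     0.055 -0.998]
 [-1.     0.001  0.   ]]
tl_front [ 35.9 295.9]
tl_rear [ 35.9 321.7]
bot_rear [ 69.  320.3]
knob [ 27.3 217.7]
vial_mid [([195.2, 399.2], 0.61)]
dish_mid [([252.7, 270.0], 0.83)]
```

View pics/z16.png

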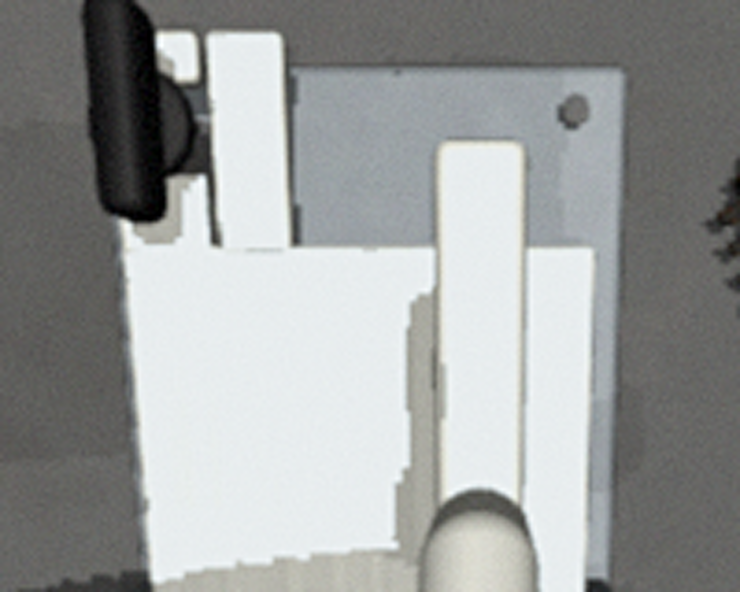

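```bash
python3 - <<'E'
from h import *
i=manip.camera_info('wrist');print(i['cx'],i['cy'],np.round(i['pose'],4))
A=lambda c,r,z:np.round(atz('wrist',[r/3.7,190+c/3.7],z),4)
print('rl',A(623,68,.01));print('knob top',A(120,0,.086),A(132,215,.086))
print('screw',A(573,110,.012))
print('strip front/rear',A(438,145,.219),A(524,145,.219))
print('bar',A(480,540,.252+.0))
print('platform left edge f,r',A(125,240,.04),A(594,248,.04))
print(proj('wrist',[.5749,-.0059,.257]))
E
```

```text
319.0133513541491 200.85486346374657 [[ 9.985e-01  5.140e-02  1.680e-02  5.707e-01]
 [ 5.410e-02 -9.521e-01 -3.009e-01  7.080e-02]
 [ 5.000e-04  3.013e-01 -9.535e-01  3.818e-01]
 [ 0.000e+00  0.000e+00  0.000e+00  1.000e+00]]
rl [0.6075 0.1552 0.01  ]
knob top [0.4877 0.1452 0.086 ] [0.4888 0.1016 0.086 ]
screw [0.5941 0.1435 0.012 ]
strip front/rear [0.5644 0.0979 0.219 ] [0.5752 0.0985 0.219 ]
bar [0.572  0.0533 0.252 ]
platform left edge f,r [0.474  0.1001 0.04  ] [0.6006 0.1049 0.04  ]
[np.float64(279.9616659805166), np.float64(318.94822817491024)]
```

```bash
python3 - <<'E'
from h import *
print(manip.hand_in()); st()
E
```

```text
the job is handed in; nothing more can be done
None
the job is handed in; nothing more can be done
```

I levelled the platform, flipped the kickstand so it dropped behind the shield, and brought the shield upright. I handed the job in at about 18 s, still gripping the handle. The hand-in gives no verdict.

**Knob:** I turned the wing clockwise by about 50°. Afterwards it measured 3.15° against the base edge's roughly 3.1°, so the platform should be level to about 0.001 rad. My first grip was too low and caught the hub, so I opened, raised the gripper and gripped the wing instead.

**Kickstand:** It went over its top and landed behind on the platform; the pictures showed this. I did not clearly see the leg hanging on its lower stop once the shield was upright.

**Shield:**
- The hand moved 86.5 mm from the rear stop, where upright calls for 86.6 mm.
- The last wrist picture put the shield's top edge over the hinge (base x about 20 mm).
- The handle bar, though, read about 4 mm too far forward, which would be a lean of about 0.02 rad. That is close to the camera's error: the same base features shifted by about 4 mm between wrist pictures.
- At the last reading the grip was steady, with about 6.5 N upward on the tool.

**Bystanders:** The vial and the dish were last found within a few pixels of where they stood at the start. I saw no sign that either had moved.

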